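Shut the tagged outlet in the gas box

TASK

Make the bench gas box safe before its supply is coupled up: with closed fingertips push its loose cover straight back along the guides, away from the robot, to the back stops, then push the handle with the round tag shut, all the way to its stop crosswise to its pipe. Push gently, do not lift or grip anything, and leave the cover back and flat so that the shut handle can be seen. Leave the two untagged handles and the things round the box as they are.

Things in the scene. Friction and masses are not known exactly. Their poses are not given: they have to be found in the camera images.
- gas_box: Fixed grey sheet-metal valve box, 280 mm (x) by 400 mm (y). Origin on the worktop; x points from its front (nearest the robot) to its back, y to its left; front face at x -135 mm, back at +145 mm. Front half an open bay with three valves, rear half a closed deck (top z 59 mm). Three hose tails stick out 35 mm in front at z 23; a gauge on the right reaches y -275, z 110 mm.
- bay (a point): Centre of the bay's mouth, level with its front wall's top (z 59 mm). Inside, the bay measures x -131 to 0 mm and y -182 to +182 mm in the box's frame. The three valve pivots lie at box x -30 mm, y -115, -10 and +95 mm; which valve has which place varies, and the cover hides them.
- stops (a point): Midway between the two back stops for the cover, on their front faces (box x +135 mm, z 66 mm). They stand at the ends of two slippery nylon side rails (top z 62 mm) that carry the cover; outer curbs up to z 74 mm guide it along the box's x.
- cover: Loose aluminium plate, 140 mm (x) by 374 mm (y) by 4 mm, about 0.6 kg, with guide buttons at its corners (381 mm over them), lying on the rails over the bay; slides with 1 to 3 N. Origin at the middle of its underside (z 62 mm): at box x -65 to -50 mm at the start, +65 mm when against the back stops.
- cover_lip (a point): Middle of the top edge of the front face of the cover's upturned lip, z 88 mm. The lip runs along the cover's front edge, 4 mm thick, 365 mm wide, from the plate's top (z 66 mm) up to z 88 mm. Push on its front face, near the middle (a push far off centre makes the cover bind).
- valve_tagged: Brass quarter-turn valve whose lever carries the round tag; origin on the worktop below its pivot, axes as the box's. Valve body up to z 37 mm within 18 mm of the pivot; two nuts up to z 35 mm within 28 mm; the pipe runs to the front wall, top z 30 mm.
- tagged_handle (a joint): Angle in rad of the tagged valve's lever about its vertical pivot: 0 = open, lever in line with its pipe, pointing to the front of the box (box -x); 1.571 = shut, at its stop, lever crosswise, pointing to the box's left (box +y). It starts at 0 to 0.15. It stays where it is left; about 2.5 N at 50 mm from the pivot moves it.
- tagged_pivot (a point): Pivot axis of the tagged lever, at the lever's mid height (44.5 mm above the worktop).
- tagged_tip (a point): Outer end of the tagged lever, 70 mm from the pivot, z 44.5 mm. A black sleeve 14 mm wide covers it from 22 to 70 mm out, z 39 to 50 mm. On it is the mark: a plain steel disc, 26 mm across, 3 mm thick (top z 52.5 mm), centred 52 mm from the pivot, standing out 6 mm past the sleeve on both sides.
- plain_a_handle (a joint): Same valve as the tagged one but with no tag: bare 48 x 14 x 11 mm sleeve. Angle in rad as for the tagged one; starts open, 0 to 0.15. Leave it.
- plain_a_tip (a point): Outer end of this untagged lever, 70 mm from its pivot.
- plain_b_handle (a joint): Same valve as the tagged one but with no tag: bare 48 x 14 x 11 mm sleeve. Angle in rad as for the tagged one; starts shut, 1.45 to 1.571. Leave it.
- plain_b_tip (a point): Outer end of this untagged lever, 70 mm from its pivot.
- white_jar: Squat clear jar with a white lid, 79 mm wide, 90 mm high, standing left of the box. Origin under its middle. Leave it.
- tweezers: Long steel tweezers, 173 mm, 12 mm high, lying right of the box. Leave them.
- blue_hook: Blue glass hook, 52 x 57 x 83 mm, standing in front of the box between the left two hose tails, about 60 mm before the front wall. Origin under its middle. Leave it.
- lime_hook: Yellow-green glass hook, 49 x 57 x 73 mm, standing before the right front corner of the box, about 60 mm before the front wall. Origin under its middle. Leave it.
- tall_jar: Clear jar with a white lid, 101 mm wide, 145 mm high, left on the worktop. Leave it.
- blue_can: Blue can, 68 mm wide, 200 mm high, right on the worktop. Leave it.

How it is judged:
On the way, in this order (a step that is already met when the one before it is completed fails the run):
1. the cover is slid back against the stops, lying flat on the rails (x of cover in the frame of gas_box above 0.05 m and z of cover in the frame of gas_box below 0.067 m and angle between cover's own z axis and vertical below 0.04 rad), for 0.1 s.
2. the tagged handle is pushed shut (value of joint tagged_handle above 1.46 rad), for 0.2 s.
At the end, for the whole second after the job is handed in: The cover lies flat on the rails within 15 mm of the back stops, the tagged handle is shut to within 0.11 rad (6 degrees) of its stop, both at rest, and the untagged handles are within 10 mm (at the tip) of where they were (all of step 1 and value of joint tagged_handle above 1.46 rad and linear speed of cover below 0.02 m/s and not (velocity of joint tagged_handle above 0.1 rad/s or velocity of joint tagged_handle below -0.1 rad/s) and distance of each of plain_a_tip, plain_b_tip from where it was at the start of the episode below 0.01 m); the robot touches nothing.
It fails at once if the cover is lifted or tipped (more than 10 mm off the rails, or 0.12 rad) (z of cover in the frame of gas_box above 0.072 m or angle between cover's own z axis and vertical above 0.12 rad).
It fails at once if an untagged handle is moved by more than 10 mm at its tip (distance of any of plain_a_tip, plain_b_tip from where it was at the start of the episode above 0.01 m).
It fails at once if the tagged handle or the cover is forced or squeezed (over 35 N) (contact force between the fingers and valve_tagged above 35 N or contact force between the fingers and cover above 35 N).
It fails at once if a thing round the box is moved by more than 20 mm or lifted (distance of any of white_jar, tweezers, blue_hook, lime_hook, tall_jar, blue_can from where it was at the start of the episode above 0.02 m).
It also fails if it takes over 51 s, if anything falls off the work surface, if the arm or the gripper's body presses on something with over 40 N, if the wrist force passes 120 N, or if a joint passes its speed limit or range.

ROBOT

A 6-joint arm with a two-finger parallel gripper is mounted at the origin on a cart in front of the work surface, level with it; the furniture and walls round the work are solid. World frame = base frame: x ahead of the robot, y to its left, z up, the work surface at z = 0. Lengths are in m, angles in rad, forces in N, time in s.
With the tool pointing down it reaches from about 0.2 to 0.875 m from the base axis. Payload 3.4 kg.
Tool frame: the origin (TCP) lies between the finger pads; the fingertips stand 25 mm ahead of it and the grasp point (between the pads) lies 6 mm ahead of it (r.nose_length is the z of the fingertips in the tool frame, in m); z points along the fingers, y is the line along which they close (so a half turn about z gives the same grasp; the last joint's range is limited). The gripper opens to 94 mm and grips with 3 to 60 N. Pads are 16 mm wide; open, the fingers measure 119 mm over their backs; the gripper's body (75 mm by 177 mm) begins 78 mm behind the grasp point.
Start: joints at [1.081, 0.276, 1.505, -0, 1.361, -0.121], TCP at [0.207, 0.536, 0.23] pointing down, gripper open.
Joint ranges: [-2.89, 2.89], [-0.75, 2.08], [0.22, 2.7], [-1.18, 4.32], [0.11, 2.71], [-2.7, 2.7]. Speed limits (rad/s): [2.57, 2.57, 3.14, 3.14, 3.14, 3.14].

INTERFACE

Orientations are given as a unit quaternion [w, x, y, z].
In Python, from plant import r, gripper_to, inverse_kinematics, vision, models, telemetry gives the robot as it stands. Calls block until the motion is done:
- r.move_to(position, orientation): joint-space move of the TCP to a pose.
- r.move_l(position, rot=None, vel=0.15, guard=None): straight line of the TCP; rot=None keeps the orientation; vel is the mean speed in m/s. With guard (N) it stops when the force on the tool has changed by that much, and returns True; else False.
- r.movej(angles): joint-space move.
- gripper_to(opening, f_grip=None): finger opening in m; f_grip is the grip in N (None keeps the last); returns when the fingers have stopped.
- r.hold(seconds).
- inverse_kinematics(position, orientation): joint angles nearest the present ones, or None.
- vision.snapshot(name): name is "side" or "top"; returns the picture (480x640x3 uint8, red, green, blue); there is no depth.
- vision.get_calibration(name): a dict with "fx", "fy", "cx", "cy" (pixels), "position" and "orientation" of the camera in the world. Camera axes: x right, y down, z forward; pixel columns grow to the right and rows downward; lengths in m; the calibration is good to about 2 mm. A picture is of the moment at which its call begins. get_calibration takes no time and is no camera call.
A pose or a line that the arm cannot do raises r.PlanningError and nothing moves.
- r.sign_off(): hands the job in; it is judged then, once.
Trained networks look in the newest picture that a camera, given by its name, has taken for a name from the list of things; names that differ only in an ending like _2 or _b are one class to them, and where a whole thing is asked for, a point or a joint stands for the part that bears it (a point fixed in the world has none). Each returns a list of dicts, best first, with "score" (0 to 1); they miss things now and then, are a little off and sometimes report something else, mostly with a low value. They report only what shows in the picture. A call takes as long as a camera call.
- models.boxes_of(thing, camera): "at" ([x, y, z] in m, in world coordinates, good to about 4 mm: the middle of the surface that is visible of it).
- models.regions_of(thing, camera): "pixels" (480x640 bool, what is visible of it).
- models.mark_of(thing, camera): "at" ([x, y, z] in m, in world coordinates, good to about 4 mm: a listed point, or the origin of a listed thing).
Readings, each from a call of its own:
- telemetry.current_t(): time.
- telemetry.current_joints(): joint angles.
- telemetry.current_dq(): joint speeds.
- telemetry.current_joint_efforts(): joint torques, N m.
- telemetry.current_ee_pos(): TCP position.
- telemetry.current_tool_rot(): TCP orientation.
- telemetry.current_wrist_force(): force on the tool from outside, world axes, zero at the start.
- telemetry.current_torque(): the same for the moment, N m.
- telemetry.current_opening(): finger opening in m.
- telemetry.current_finger_force(): force on a finger pad.
Only numpy, scipy, OpenCV 4.12 (cv2) and the standard library are available. Lean on these libraries where they do the work, as an engineer would, in place of code of your own. Each camera call takes 0.05 s, during which the arm holds its last target. There are 200 camera calls.

## Working session

There is one attempt and no reset: what is moved stays moved. The work goes in short steps, each a Python script; the robot and the scene stay as the last script left them, time stands still between calls to the robot, and variables do not carry over. Pictures are saved under pics/ and viewed, at most 10 in all, crops included, and the job is handed in when it is done.

```bash
ls; mkdir -p pics; python3 - <<'E'
from plant import r, vision, models, telemetry
import cv2,numpy as np
for c in ("top","side"):
    im=vision.snapshot(c); cv2.imwrite(f"pics/{c}0.png",im[:,:,::-1])
    k=vision.get_calibration(c); print(c,k)
    for t in ("gas_box","bay","stops","cover","cover_lip","blue_hook","lime_hook","white_jar"):
        print(t,[(np.round(m["at"],3).tolist(),round(m["score"],2)) for m in models.mark_of(t,c)[:2]])
print(telemetry.current_t(), r.nose_length, telemetry.current_tool_rot())
E
```

```text
pics
top {'fx': 597.8625874299958, 'fy': 597.8625874299958, 'cx': 325.7890362128753, 'cy': 238.4978322450174, 'position': array([0.31727043, 0.01952357, 1.55801444]), 'orientation': array([-0.05427014,  0.71256411, -0.69688948,  0.06043331])}
gas_box []
bay []
stops [([0.723, 0.008, 0.065], 0.86), ([0.393, 0.076, -0.003], 0.57)]
cover [([0.532, 0.024, 0.064], 0.74)]
cover_lip [([0.467, 0.032, 0.09], 0.85)]
blue_hook [([0.395, 0.075, -0.002], 0.58)]
lime_hook [([0.384, -0.141, -0.003], 0.64)]
white_jar [([0.64, 0.291, 0.004], 0.86), ([0.721, 0.008, 0.066], 0.66)]
side {'fx': 602.6158686107757, 'fy': 602.6158686107757, 'cx': 330.33484789747894, 'cy': 241.91390284643836, 'position': array([-0.05074694, -1.20499837,  0.90016685]), 'orientation': array([-0.47837203,  0.84574442, -0.20864279,  0.11110699])}
gas_box []
bay []
stops [([0.724, 0.009, 0.068], 0.93)]
cover [([0.531, 0.025, 0.057], 0.77)]
cover_lip [([0.464, 0.029, 0.086], 0.88), ([0.49, -0.238, -0.002], 0.63)]
blue_hook [([0.404, 0.078, 0.002], 0.6)]
lime_hook [([0.388, -0.141, 0.002], 0.72)]
white_jar [([0.64, 0.287, -0.0], 0.73)]
0.9 0.025 [2.95264285e-05 1.83363138e-01 9.83045241e-01 1.10688863e-04]
```

View pics/top0.png

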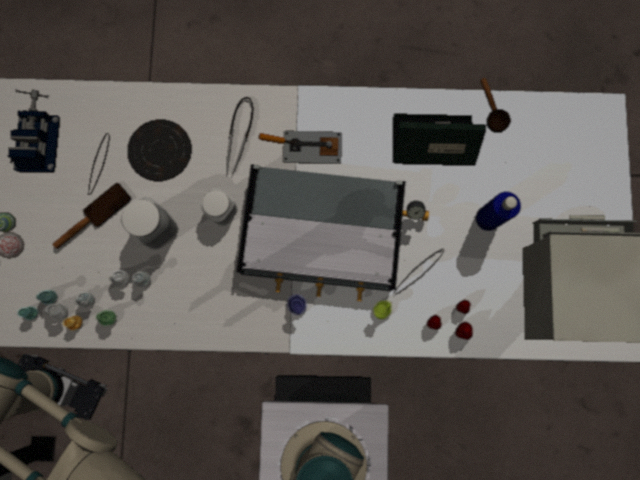

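View pics/side0.png

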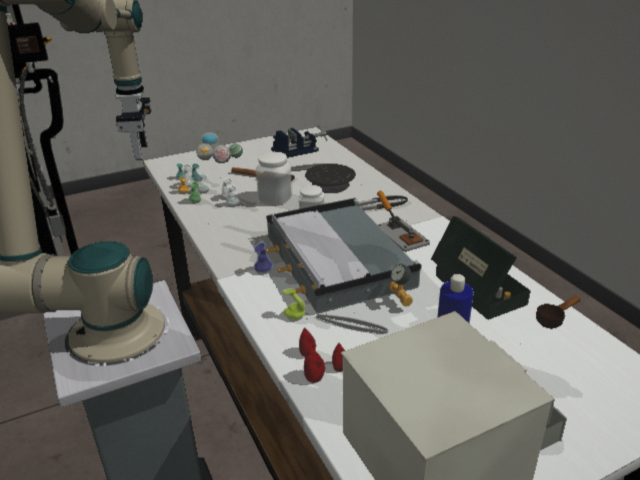

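The top picture shows the box turned slightly clockwise. Its corners are near (251,166), (404,182), (391,288) and (240,274), and the lip runs along the front edge. The hooks stand at (297,305) and (382,310), in front of the box. The side picture agrees. Next I'll fix the yaw and push the cover.

```bash
cat > h.py <<'E'
from plant import r, gripper_to, inverse_kinematics, vision, models, telemetry
import numpy as np, cv2
from scipy.spatial.transform import Rotation as R
def ray(px,cam,z):
    k=vision.get_calibration(cam); q=k["orientation"]; M=R.from_quat([q[1],q[2],q[3],q[0]]).as_matrix()
    px=np.atleast_2d(px).astype(float)
    d=np.c_[(px[:,0]-k["cx"])/k["fx"],(px[:,1]-k["cy"])/k["fy"],np.ones(len(px))]@M.T
    return (k["position"]+d*((z-k["position"][2])/d[:,2])[:,None])
def down(beta): # tool pointing down, closing line at world angle beta
    f=(beta+np.pi/2)/2
    return np.array([0,np.cos(f),np.sin(f),0])
def marks(t,c): return [(np.round(m["at"],4).tolist(),round(m["score"],2)) for m in models.mark_of(t,c)[:3]]
E
python3 - <<'E'
from h import *
c=ray([(251,166),(404,182),(391,288),(240,274)],"top",0.074)
print(c.round(3))
for a,b in ((0,1),(3,2)): d=c[a]-c[b]; print("yaw",np.arctan2(-d[0],d[1]))
for a,b in ((0,3),(1,2)): d=c[a]-c[b]; print("yaw",np.arctan2(d[1],d[0]))
for cam,z in (("top",.066),("side",.066)):
    vision.snapshot(cam)
    for t in ("cover","gas_box"):
        for m in models.regions_of(t,cam)[:1]:
            v,u=np.nonzero(m["pixels"]); p=ray(np.c_[u,v],cam,z)[:,:2].astype(np.float32)*1000
            print(cam,t,m["score"],len(u),cv2.minAreaRect(p))
    for t in ("stops","cover","cover_lip"): print(t,marks(t,cam))
for a in (-.085,):
    for b in (np.pi/2+a,-np.pi/2+a): print(inverse_kinematics([.42,.034,.1],down(b)))
E
```

```text
[[ 0.744  0.205  0.074]
 [ 0.712 -0.188  0.074]
 [ 0.44  -0.155  0.074]
 [ 0.466  0.221  0.074]]
yaw -0.08319865837726992
yaw -0.07025045003696323
yaw -0.05663729145357523
yaw -0.11814556066915453
top cover 0.76 8026 ((534.8244018554688, 25.7685546875), (377.39471435546875, 139.9145965576172), 84.8394546508789)
top gas_box 0.95 9936 ((587.888671875, -11.754608154296875), (473.2835998535156, 288.6314697265625), 85.1263198852539)
stops [([0.7221, 0.0087, 0.0671], 0.65)]
cover [([0.5307, 0.0254, 0.0634], 0.71), ([0.4634, 0.0309, 0.0876], 0.16)]
cover_lip [([0.4638, 0.0306, 0.0839], 0.94)]
side cover 0.57 3988 ((538.1301879882812, 41.77314758300781), (395.1145935058594, 144.4195556640625), 84.7409439086914)
side gas_box 0.85 7492 ((581.46240234375, -29.371490478515625), (547.3661499023438, 317.7820129394531), 84.76195526123047)
stops [([0.7215, 0.0068, 0.0673], 0.72)]
cover [([0.5289, 0.0243, 0.0612], 0.78)]
cover_lip [([0.3991, 0.0781, -0.0001], 0.64), ([0.4647, 0.0301, 0.0877], 0.6)]
[-8.46769177e-02  1.69721255e-01  2.01551568e+00 -4.44089210e-16
  9.56355717e-01 -1.57047324e+00]
[-8.46769177e-02  1.69721255e-01  2.01551568e+00 -4.44089210e-16
  9.56355717e-01  1.57111941e+00]
```

```bash
cat >> h.py <<'E'
yaw=-0.088; u=np.array([np.cos(yaw),np.sin(yaw)]); w=np.array([-u[1],u[0]])
O=np.array([.7226,.0083])-.135*u
def W(x,y,z): return [*(O+x*u+y*w),z]
def B(p): d=np.array(p[:2])-O; return d@u,d@w
E
python3 - <<'E'
from h import *
print("lip",B([.4645,.0305]),"cover",B([.5307,.0248]))
yl=B([.4645,.0305])[1]-.003; xl=B([.4645,.0305])[0]
gripper_to(0.0,10)
q=down(yaw-np.pi/2)
r.move_to(W(xl-.03,yl,.20),q)
r.move_l(W(xl-.03,yl,.101),vel=.12,guard=6) and print("hit down")
f0=telemetry.current_wrist_force()
hit=r.move_l(W(-.005-.010,yl,.101),vel=.06,guard=12)
print(hit,B(telemetry.current_ee_pos()),telemetry.current_wrist_force()-f0,telemetry.current_t())
E
```

```text
lip (np.float64(-0.12405236108565619), np.float64(-0.0005693996371710461)) cover (np.float64(-0.05760756926015316), np.float64(-0.0004292594732088215))
False (np.float64(-0.015120418371724146), np.float64(-0.003545163093119121)) [-0.95240197  0.4886951  -0.40513469] 8.3583
```

```bash
python3 - <<'E'
from h import *
f0=telemetry.current_wrist_force()
hit=r.move_l(W(.006,-.0035,.101),vel=.02,guard=7)
p=telemetry.current_ee_pos()
print(hit,B(p),telemetry.current_wrist_force()-f0)
b=B(p)
r.move_l(W(b[0]-.05,b[1],.101),vel=.12)
r.move_l(W(b[0]-.05,b[1],.25),vel=.2)
r.move_to([.22,.40,.30],down(yaw-np.pi/2))
for c in ("top","side"):
    im=vision.snapshot(c); cv2.imwrite(f"pics/{c}1.png",im[:,:,::-1])
    for t in ("cover","cover_lip","tagged_pivot","tagged_tip","valve_tagged","plain_a_tip","plain_b_tip"):
        print(c,t,[(np.round(B(a),4).tolist(),a[2],s) for a,s in marks(t,c)])
    cr=im[130:330,215:425] if c=="top" else im[180:320,240:440]
    cv2.imwrite(f"pics/{c}1c.png",cv2.resize(cr,None,fx=3 if c=="top" else 4,fy=2.8 if c=="top" else 4,interpolation=cv2.INTER_CUBIC)[:,:,::-1])
print(telemetry.current_t())
E
```

```text
True (np.float64(-0.015267923923192081), np.float64(-0.0036942411807184823)) [ 1.09005316 -0.1469515  -0.54905664]
top cover [([0.0659, -0.0019], 0.0637, 0.84)]
top cover_lip [([-0.0041, 0.0008], 0.0867, 0.67), ([-0.006, -0.0068], 0.0005, 0.16)]
top tagged_pivot [([-0.031, 0.0958], 0.0449, 0.48)]
top tagged_tip [([-0.1018, 0.087], 0.0495, 0.76)]
top valve_tagged [([-0.03, 0.0924], 0.0004, 0.76), ([-0.0309, 0.0927], 0.0433, 0.37)]
top plain_a_tip [([-0.0695, -0.0057], 0.0608, 0.69), ([-0.0967, -0.1055], 0.0425, 0.57), ([-0.0041, 0.0004], 0.0854, 0.55)]
top plain_b_tip [([-0.0432, 0.0566], 0.0456, 0.62)]
side cover [([0.0594, -0.001], 0.0597, 0.66)]
side cover_lip [([-0.0064, -0.0011], 0.0887, 0.86)]
side tagged_pivot [([-0.0295, 0.0931], 0.046, 0.43)]
side tagged_tip [([-0.0969, 0.0945], 0.0385, 0.47)]
side valve_tagged [([-0.0296, 0.0951], 0.0002, 0.68)]
side plain_a_tip [([-0.1025, -0.1087], 0.0439, 0.51)]
side plain_b_tip [([-0.1888, -0.1806], 0.0018, 0.63), ([-0.0384, 0.059], 0.0391, 0.59), ([-0.1047, -0.1074], 0.0433, 0.35)]
12.75
```

View pics/top1c.png

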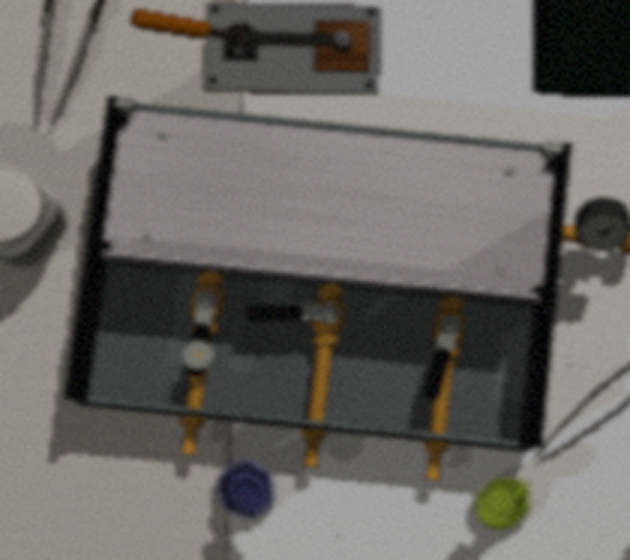

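View pics/side1c.png

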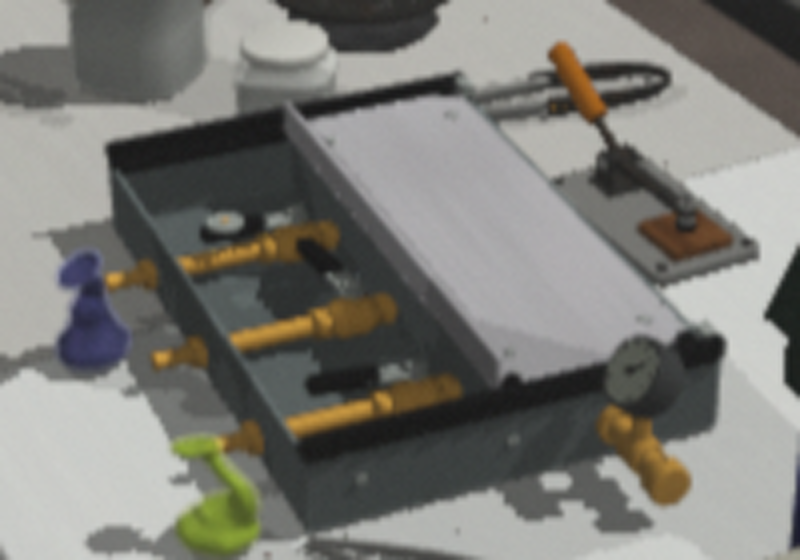

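Both pictures show the cover flat against the stops. The tagged lever is the left one, with its disc at crop pixel (198,354), in line with its pipe. The middle lever is shut and the right one is open, both untagged. Next I'll push the tagged lever round an arc.

```bash
cat > arc.py <<'E'
from h import *
P=(-.030,.095)
def pose(th,off,rho=.052,z=.067):
    d=np.array([-np.cos(th),np.sin(th)]); t=np.array([np.sin(th),np.cos(th)])
    return W(*(np.array(P)+rho*d-off*t),z), down(yaw-th)
E
python3 - <<'E'
from arc import *
print("disc",B(ray([(281,256.4)],"top",.0525)[0]))
p,q=pose(0,.040,z=.20); r.move_to(p,q)
p,q=pose(0,.040); print("down hit",r.move_l(p,vel=.12,guard=6))
p,q=pose(0,.023); print("side hit",r.move_l(p,vel=.04,guard=8))
for th in np.linspace(.2,1.4,7):
    p,q=pose(th,.023); f0=telemetry.current_wrist_force()
    hit=r.move_l(p,rot=q,vel=.05,guard=12)
    print(round(th,2),hit,np.round(telemetry.current_wrist_force()-f0,1),np.round(B(telemetry.current_ee_pos()),4))
    if hit: break
print(telemetry.current_t())
E
```

```text
disc (np.float64(-0.08133733595772867), np.float64(0.09470520192259048))
down hit False
side hit False
0.2 False [ 0.6 -0.2 -0.9] [-0.0855  0.0828]
0.4 False [-1.1  0.2  0.7] [-0.0869  0.094 ]
0.6 False [ 0.7  0.1 -0.2] [-0.086   0.1053]
0.8 False [-1.  0.  1.] [-0.0829  0.1162]
1.0 False [ 0.6  0.3 -1.1] [-0.0776  0.1262]
1.2 False [-0.4 -0.4  0.7] [-0.0705  0.1351]
1.4 False [-1.3  0.5 -0.2] [-0.0617  0.1423]
19.3167
```

```bash
python3 - <<'E'
from arc import *
p,q=pose(1.52,.023); print(r.move_l(p,rot=q,vel=.05,guard=10))
p,q=pose(1.571,.010); f0=telemetry.current_wrist_force()
print(r.move_l(p,rot=q,vel=.02,guard=8),B(telemetry.current_ee_pos()),telemetry.current_wrist_force()-f0)
r.hold(.3)
b=B(telemetry.current_ee_pos())
r.move_l(W(b[0]-.025,b[1],.067),vel=.08); r.move_l(W(b[0]-.025,b[1],.25),vel=.2)
r.move_to([.22,.40,.30],down(yaw-np.pi/2))
for c in ("top","side"):
    im=vision.snapshot(c)
    for t in ("cover","tagged_tip","plain_a_tip","plain_b_tip","blue_hook"):
        print(c,t,[(np.round(B(a),4).tolist(),a[2],s) for a,s in marks(t,c)[:2]])
    if c=="top": cv2.imwrite("pics/top2c.png",cv2.resize(im[130:330,215:425],None,fx=3,fy=2.8,interpolation=cv2.INTER_CUBIC)[:,:,::-1])
print(telemetry.current_t(), telemetry.current_wrist_force())
E
```

```text
False
True (np.float64(-0.05277209676528198), np.float64(0.1463543844454109)) [ 1.57465892  0.952442   -1.03348806]
top cover [([0.0635, -0.0019], 0.0655, 0.81), ([0.134, -0.0021], 0.0667, 0.71)]
top tagged_tip [([-0.0357, 0.1588], 0.0479, 0.59)]
top plain_a_tip [([-0.0973, -0.1063], 0.0436, 0.6), ([-0.1911, -0.1771], -0.002, 0.31)]
top plain_b_tip [([-0.0421, 0.0574], 0.0438, 0.48), ([0.0868, -0.4348], -0.0023, 0.38)]
top blue_hook [([-0.1957, 0.0371], -0.0022, 0.62)]
side cover [([0.0624, -0.0001], 0.0583, 0.96), ([-0.1933, 0.0405], -0.0022, 0.53)]
side tagged_tip [([-0.0268, 0.1629], 0.0425, 0.6)]
side plain_a_tip [([-0.1008, -0.1081], 0.0443, 0.5)]
side plain_b_tip []
side blue_hook [([-0.1929, 0.0437], 0.0004, 0.63)]
23.9 [ 0.09031052 -0.05163585  0.26134468]
```

View pics/top2c.png

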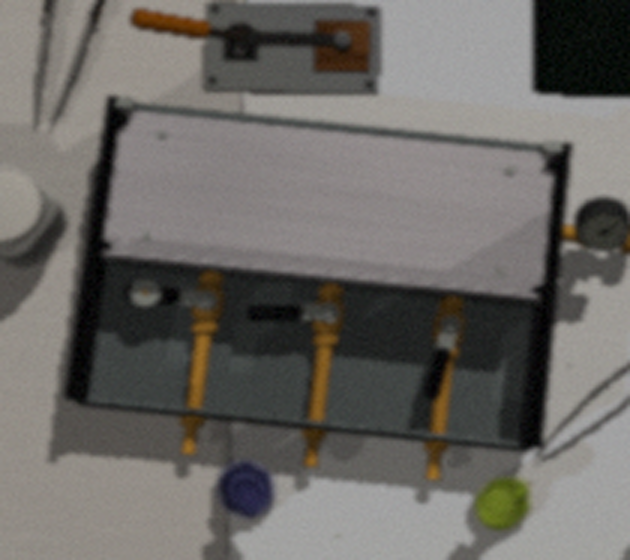

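```bash
python3 - <<'E'
from h import *
im=vision.snapshot("top"); g=im[222:246,252:275].astype(float).mean(2)
m=(g>g.max()*.6).astype(np.uint8); n,l,s,c=cv2.connectedComponentsWithStats(m); print(s.tolist(),c.round(1).tolist())
i=np.argmin(np.hypot(*(c-[11.3,12.6]).T)); px=c[i]+[252,222]
b=np.array(B(ray([px],"top",.0525)[0])); d=b-[-.030,.095]; print(px,b,np.arctan2(d[1],-d[0]),np.hypot(*d))
E
```

```text
[[0, 0, 23, 24, 495], [10, 0, 13, 2, 17], [7, 11, 9, 6, 40]] [[10.8, 11.7], [17.1, 0.2], [10.8, 13.8]]
[262.81010101 233.6969697 ] [-0.02846301  0.14789467] 1.599845807395735 0.05291699396690182
```

The disc's own centroid, at about row 235.8, gives roughly 1.50 rad. That's too near the 1.46 limit for one pixel of accuracy, so I'll press once more, a little firmer.

```bash
python3 - <<'E'
from arc import *
p,q=pose(1.571,.048,z=.2); r.move_to(p,q)
p,_=pose(1.571,.048); print(r.move_l(p,vel=.12,guard=6))
p,_=pose(1.571,.027); r.move_l(p,vel=.06,guard=8)
f0=telemetry.current_wrist_force()
for k in range(4):
    p,_=pose(1.571,.024-.003*k); hit=r.move_l(p,vel=.015,guard=14)
    e=telemetry.current_ee_pos(); print(hit,np.round(B(e),4),np.round(telemetry.current_wrist_force()-f0,1))
    if hit or np.linalg.norm(telemetry.current_wrist_force()-f0)>10: break
r.hold(.3)
b=B(telemetry.current_ee_pos())
r.move_l(W(b[0]-.025,b[1],.067),vel=.08); r.move_l(W(b[0]-.025,b[1],.25),vel=.2)
r.move_to([.22,.40,.30],down(yaw-np.pi/2))
im=vision.snapshot("top"); g=im[222:246,252:275].astype(float).mean(2)
m=(g>g.max()*.6).astype(np.uint8); n,l,s,c=cv2.connectedComponentsWithStats(m); c=c[1:]
px=c[np.argmin(np.hypot(*(c-[11,13]).T))]+[252,222]
b=np.array(B(ray([px],"top",.0525)[0])); d=b-[-.030,.095]; print(px,b,np.arctan2(d[1],-d[0]))
print(marks("cover","top"),telemetry.current_t())
E
```

```text
False
False [-0.0541  0.147 ] [-0.1 -0.4  0.9]
False [-0.0523  0.1469] [-2.6 -0.4  3.3]
False [-0.0519  0.1469] [-8.1  1.1  5.9]
[262.97222222 235.88888889] [-0.03404563  0.14676892] 1.4928070338397768
[([0.65, 0.0144, 0.0647], 0.86), ([0.5555, 0.0762, 0.0439], 0.44)] 31.6167
```

The lever gave no further under about 10 N, four times what moves it, and the disc stayed where it was, so it is at its stop. Handing in.

```bash
python3 - <<'E'
from h import *
print(r.sign_off())
E
```

```text
the job is handed in; nothing more can be done
None
```

The job is handed in, with no verdict returned: the cover is flat against its back stops and the tagged (left) handle is hard against its stop (about 1.49 rad by camera, roughly ±0.05; limit 1.46), while the untagged handles show no visible movement and I saw nothing round the box disturbed.

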